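# Refit the two-tier vial carousel on the culture console

### The job

The two tiers of the vial carousel have been washed: put them back on the drive of the black culture console, the larger six-hole tier first and then the smaller ten-hole tier on top of it, upright, each with its three lugs dropped fully home in the notches below so that no gap is left. The drive plate stands at whatever angle it stopped, so feel for its notches with the tier and do not force or ram it; leave the screwdriver, the bottle and the vial rack where they are.

Things in the scene. Friction and masses are not known exactly. Their poses are not given: they have to be found in the camera images.
- console: Black box 250 (its x) x 310 (y) x 60 mm high, fixed; origin: centre of underside, z up, front at -x. On its top, in its x, y: drive plate at (-25,-65); reader column 34 x 30 mm, 140 mm tall, at (-25,47); three mini reactors 52 mm square, 120 mm tall, at (-5,115), (75,115), (75,35).
- seat (a point): On the drive plate's vertical axis at the level of its upper rim (90 mm above bench); fixed to the console. Aluminium plate; rim 54 mm outer, 30 mm inner diameter, with 3 open notches 120 deg apart, 16 mm wide, 12 mm deep. It turns stiffly (0.4 N m) and stays put. The angle of its notches differs every time and is not reported (nor in this point's axes).
- lower_tier: Larger tier, 0.3-0.6 kg, stands on its lugs: round aluminium hub 54 mm diameter, 95 mm tall with lugs, two grey plates 124 mm across (six 27 mm holes) at z 14-36 mm. Origin on its axis at the lug tips, z up. Grip the plain hub at z 36-83 mm, any yaw. Fully home: origin 10 mm below seat; lugs standing on the rim: level with it.
- lower_lug (a point): Tip of one lug of the larger tier, 21 mm from the axis on the body's x axis. Three lugs per tier, on the rays 0, 120, 240 deg from the body's x; each 12 mm wide, 10 mm long (z 0-10), between 30 and 54 mm diameter, 1 mm taper at the tip. The hub's underside between them is at z 10 mm. Same on the smaller tier.
- lower_rim (a point): Centre of the larger tier's top rim, on its axis, 95 mm above its origin. The rim has the same three notches as the drive plate (16 mm wide, 12 mm deep, open inwards and outwards), on the body's rays 0, 120 and 240 deg, straight above the lugs. The smaller tier's hub has them too.
- upper_tier: Smaller tier, 0.2-0.45 kg, stands on its lugs: the same hub, lugs and notches as the larger tier, two grey plates 100 mm across (ten 17 mm holes) at z 14-36 mm. Origin on its axis at the lug tips, z up. Home on the larger tier: origin 10 mm below lower_rim. At the start the two tiers may stand in each other's places.
- screwdriver: Bystander: red-handled screwdriver, 190 mm long, lying on the bench; origin below its middle, x along it towards the blade.
- bottle: Bystander: closed amber bottle, 64 mm diameter, 140 mm tall, standing; origin at the centre of its underside.
- vial_rack: Bystander: white vial rack with capped vials, 90 (x) by 160 (y) mm, 68 mm tall; origin at the centre of its underside.
Things that resemble listed ones, but are neither listed nor needed, are in the scene too. Leave any green look-alike of the upper_tier alone.

How it is judged:
By the outcome, as a careful person would: the job done as asked, in the order asked, and still so for the second after the job is handed in, with the robot touching nothing.
It also fails if it takes over 72 s, if anything falls off the work surface, if the arm or the gripper's body presses on something with over 40 N, if the wrist force passes 120 N, or if a joint passes its speed limit or range.

### The arm

A 6-joint arm with a two-finger parallel gripper is mounted at the origin on the work surface. World frame = base frame: x ahead of the robot, y to its left, z up, the work surface at z = 0. Lengths are in mm, angles in rad, forces in N, time in s.
With the tool pointing down it reaches from about 275 to 1000 mm from the base axis. Payload 8.4 kg.
Tool frame: the origin (TCP) lies on the mounting face of the last link; the fingertips stand 173 mm ahead of it and the grasp point (between the pads) lies 155 mm ahead of it; z points along the fingers, y is the direction in which the jaws open and shut (so a half turn about z gives the same grasp; the last joint's range is limited). The gripper opens to 85 mm and grips with 20 to 120 N. Pads are 22 mm wide; open, the fingers measure 114 mm over their backs; the gripper's body (76 mm by 85 mm) begins 54 mm behind the grasp point. The pads swing forward as they close: fully open they stand 13 mm farther back than shut.
Start: joints at [1.298, 0.353, 1.633, -0, 1.155, -0.002], TCP at [167.188, 602.227, 404.681] pointing down, gripper open.
Joint ranges: [-2.63, 2.63], [-0.92, 2.1], [0.06, 2.66], [-1.3, 4.44], [0, 2.69], [-3.02, 3.02]. Speed limits (rad/s): [2.22, 2.22, 2.79, 3.14, 3.14, 3.14].

### API

Orientations are given as [roll, pitch, yaw] about the fixed x, y, z axes, in that order (R = Rz(yaw) Ry(pitch) Rx(roll)).
In Python, from rig import readout, imaging, ticket gives the robot as it stands.
- The arm moves only by the tool step_arm, never from a script. Its argument "deltas" is a list of rows, each an object with "translation": the shift along the tool's x, y, z in cm, a list of three; "rot": the turn, a rotation vector about the tool's x, y, z in rad, a list of three. In form: [{"translation": [x, y, z], "rot": [rx, ry, rz]}, ...]. A call has 1 to 8 rows; each row is the pose to reach, as a shift and turn from the pose commanded when the call began, along the tool's axes at that moment; what a row does not reach only later rows make up. A row lasts 1/8 s, in which the tool goes at most 62.5 mm and 10.7 degrees, less where a joint would pass 70% of its speed; a pose out of reach is approached as far as the arm can. A call with a gripper value outside its range is refused whole. "grip" is the closure in counts, from 0 (fully open) to 255 (shut), set as the call begins (left out, the last holds). The fingers move at their own pace and stop on an object; "squeeze" is the grip in N (left out, the last holds). Time passes only in rows, so rows that repeat a pose let the fingers close. It gives the time, the measured TCP pose, the force and the opening at its end, in the units of the state.
- readout.sense(): the state, without advancing time (a new reading comes with each control period).
- imaging.grab_frame(name): name is "scene" or "top"; returns a dict with "image" (420x560x3 uint8, red, green, blue), "camera_matrix" (3x3 intrinsics, pixels), "k1" (the pictures are not rectified: a ray, as slopes to the right and down, at radius r is drawn at 1 + k1 r^2 times it, then the intrinsics apply), "world_to_cam" (4x4, takes a point from world to camera coordinates). Camera axes: x right, y up, looking along -z (the intrinsics and any distortion apply to the point x, -y, -z); pixel columns grow to the right and rows downward; lengths in mm; the calibration is good to about 2 mm. A picture is of the moment at which its call begins. There is no depth.
- ticket.sign_off(): hands the job in, once; it reports no verdict.
The state is a dict: "clock": time; "qpos": joint angles; "qvel": joint speeds; "joint_efforts": joint torques, N m; "eef_pos": TCP position; "tcp_rot": TCP orientation; "contact_force": force on the tool from outside, world axes, zero at the start; "wrist_torque": the same for the moment, N m; "opening": opening from 0.0 (shut) to 1.0 (fully open).
Only numpy, scipy, OpenCV 4.12 (cv2) and the standard library are available. Lean on these libraries where they do the work, as an engineer would, in place of code of your own. Each camera call takes 0.05 s, during which the arm holds its last target.

## Working session

There is one attempt and no reset: what is moved stays moved. The work goes in short steps, Python scripts to look and compute and a tool call to move; the robot and the scene stay as the last step left them, time stands still between calls to the robot, and variables do not carry over. Pictures are saved under pics/ and viewed, and the job is handed in when it is done.

Besides the shell and the picture viewer there is one more tool, called by a JSON object that holds its "method" and its "body". step_arm: Moves the arm, as the interface text tells. Its arguments: {"type":"object","properties":{"deltas":{"type":"array","items":{"type":"object","properties":{"translation":{"type":"array","items":{"type":"number"}},"rot":{"type":"array","items":{"type":"number"}}}}},"grip":{"type":"number"},"squeeze":{"type":"number"}},"required":["deltas"]}

```bash
ls; mkdir -p pics
python3 - <<'E'
from rig import readout, imaging
import cv2,numpy as np,pickle
s=readout.sense();print(s)
for n in ["scene","top"]:
    f=imaging.grab_frame(n);cv2.imwrite(f"pics/{n}0.png",f["image"][:,:,::-1]);print(f["camera_matrix"],f["k1"],f["world_to_cam"]);pickle.dump(f,open(f"{n}0.pkl","wb"))
E
```

```text
pics
{'clock': 0.0, 'qpos': array([ 1.29759654e+00,  3.53637918e-01,  1.63416936e+00,  9.86566447e-06,
        1.15520901e+00, -2.38051243e-03]), 'qvel': array([ 1.59995320e-03,  6.37732553e-04, -3.79181753e-04, -9.76331251e-05,
       -4.25979886e-04,  2.65670970e-04]), 'joint_efforts': array([ 5.51807490e-03, -6.05262566e+01, -3.42069805e+01,  4.30257742e-04,
        9.36729979e-03,  1.45637409e-05]), 'eef_pos': array([167.11917428, 601.98029787, 403.95283268]), 'tcp_rot': array([-3.14016904e+00, -1.24091646e-05,  2.87076938e+00]), 'contact_force': array([ 0.60080657,  0.33132875, -1.19573914]), 'wrist_torque': array([-0.03002605,  0.05015853, -0.08218779]), 'opening': 1.0016898552856004}
[[469.73575762   0.         284.62289746]
 [  0.         469.73575762 201.36644454]
 [  0.           0.           1.        ]] -0.11780102210869794 [[-7.78513936e-01  6.27519638e-01  1.16255869e-02  4.26672059e+02]
 [-4.55310551e-01 -5.77422964e-01  6.77698327e-01  1.28131225e+02]
 [ 4.31981890e-01  5.22304340e-01  7.35248137e-01 -1.37804994e+03]
 [ 0.00000000e+00  0.00000000e+00  0.00000000e+00  1.00000000e+00]]
[[467.22736758   0.         275.72255732]
 [  0.         467.22736758 204.28947402]
 [  0.           0.           1.        ]] -0.09890697851713492 [[ 1.37317601e-02 -9.99802205e-01  1.43871351e-02 -1.02675336e+02]
 [ 9.91520454e-01  1.54746971e-02  1.29026054e-01 -4.94125900e+02]
 [-1.29223169e-01  1.24933840e-02  9.91536831e-01 -1.18321957e+03]
 [ 0.00000000e+00  0.00000000e+00  0.00000000e+00  1.00000000e+00]]
```

View pics/scene0.png

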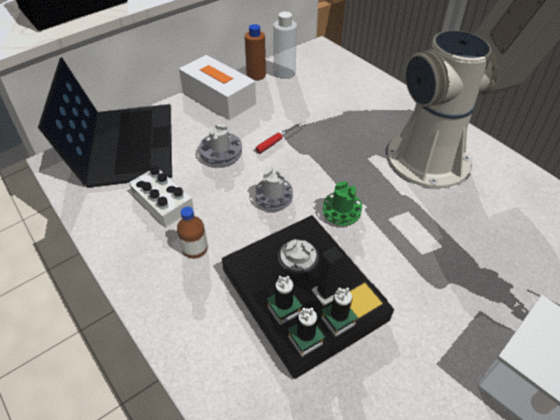

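View pics/top0.png

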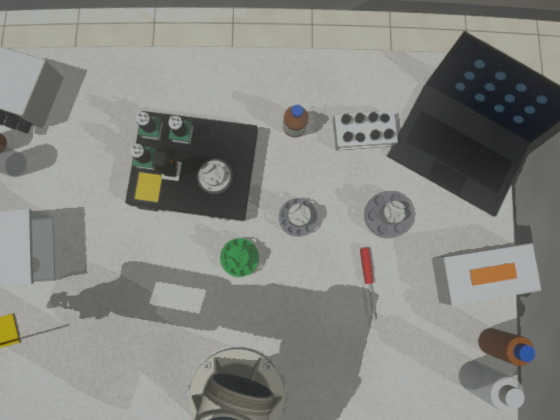

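```bash
cat > h.py <<'E'
import cv2,numpy as np,pickle
def ray(f,u,v):
    K=f["camera_matrix"];k=f["k1"]
    d=np.array([(u-K[0,2])/K[0,0],(v-K[1,2])/K[1,1]]);s=d.copy()
    for _ in range(30): s=d/(1+k*(s@s))
    T=f["world_to_cam"];R=T[:3,:3];t=T[:3,3]
    return -R.T@t, R.T@np.array([s[0],-s[1],-1])
def onz(f,u,v,z):
    o,d=ray(f,u,v);return o+d*(z-o[2])/d[2]
def proj(f,p):
    K=f["camera_matrix"];T=f["world_to_cam"];c=T[:3,:3]@np.asarray(p,float)+T[:3,3]
    s=np.array([c[0],-c[1]])/-c[2];s=s*(1+f["k1"]*(s@s));return s*[K[0,0],K[1,1]]+K[:2,2]
def tri(f1,p1,f2,p2):
    o1,d1=ray(f1,*p1);o2,d2=ray(f2,*p2)
    s=np.linalg.lstsq(np.c_[d1,-d2],o2-o1,rcond=None)[0];a=o1+s[0]*d1;b=o2+s[1]*d2
    return (a+b)/2,np.linalg.norm(a-b)
E
python3 - <<'E'
from h import *
t=pickle.load(open('top0.pkl','rb'));s=pickle.load(open('scene0.pkl','rb'))
def crop(f,x,y,w,h,k): return cv2.resize(f["image"][y:y+h,x:x+w,::-1],None,fx=k,fy=k,interpolation=cv2.INTER_CUBIC)
cv2.imwrite('pics/c1.png',crop(t,265,180,150,70,5))
cv2.imwrite('pics/c2.png',crop(t,120,105,145,120,5))
cv2.imwrite('pics/c3.png',crop(s,190,115,180,110,4))
cv2.imwrite('pics/c4.png',crop(s,215,210,180,150,4))
E
```

```text
(no output)
```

View pics/c1.png

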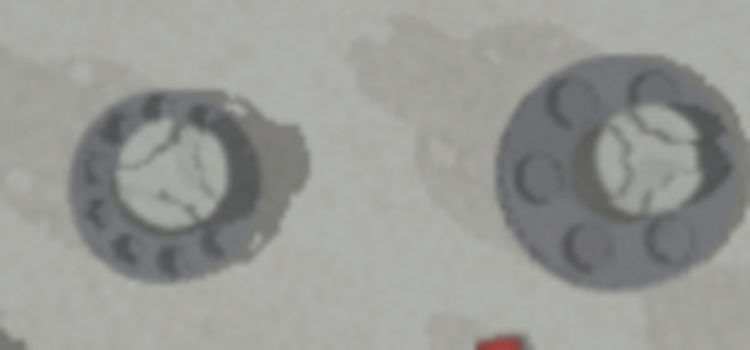

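View pics/c2.png

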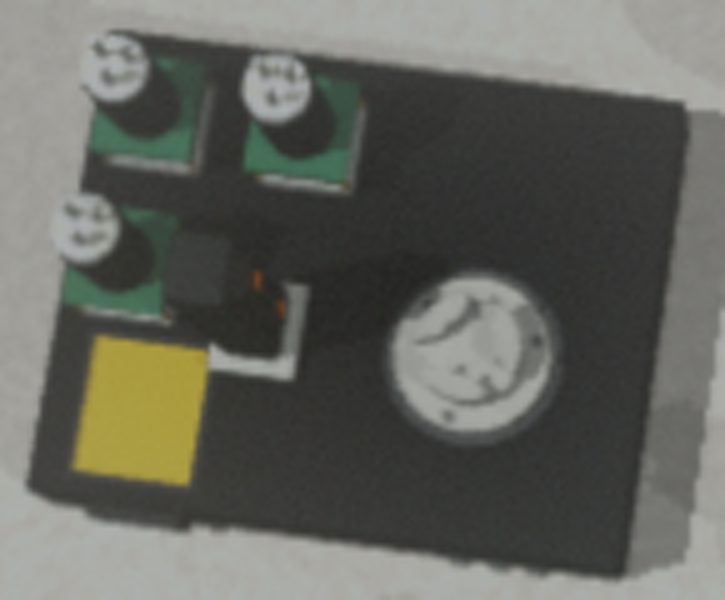

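View pics/c3.png

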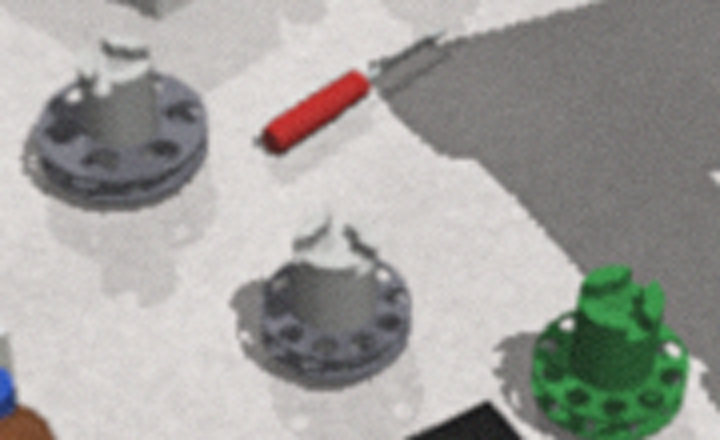

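View pics/c4.png

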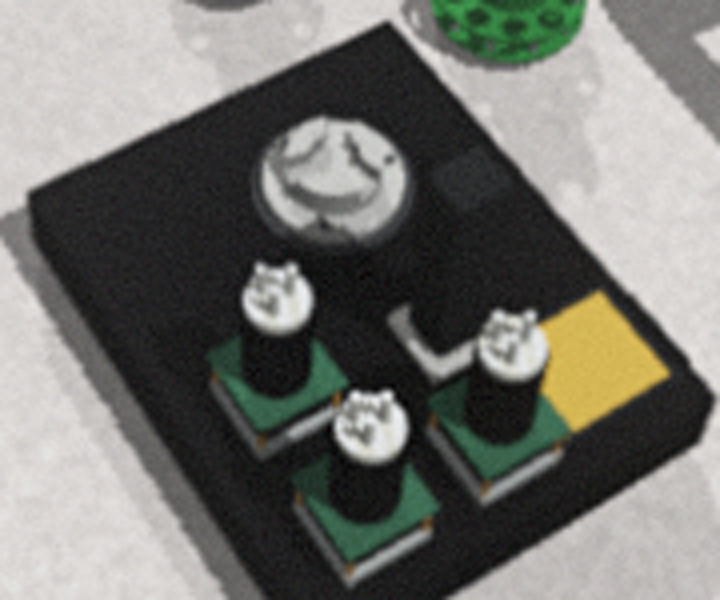

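Run:
```python
from h import *
t=pickle.load(open('top0.pkl','rb'));s=pickle.load(open('scene0.pkl','rb'))
def mask(f,c,r,z,name):
    x,y=c;k=8
    im=cv2.resize(f["image"][y-r:y+r,x-r:x+r],None,fx=k,fy=k,interpolation=cv2.INTER_CUBIC)
    hsv=cv2.cvtColor(im,cv2.COLOR_RGB2GRAY)
    for th in (110,130,150,165):
        m=(hsv>th).astype(np.uint8)
        n,l,st,ce=cv2.connectedComponentsWithStats(m)
        i=l[r*k,r*k]
        if i==0: 
            i=max(range(1,n),key=lambda j:st[j,4]*(np.hypot(*(ce[j]-r*k))<r*k/2))
        cs,_=cv2.findContours((l==i).astype(np.uint8),cv2.RETR_EXTERNAL,cv2.CHAIN_APPROX_NONE)
        h=cv2.convexHull(max(cs,key=cv2.contourArea));
        if len(h)<6: continue
        e=cv2.fitEllipse(h);p=(np.array(e[0])+.5)/k-.5+[x-r,y-r]
        print(name,th,p.round(2),np.round(np.array(e[1])/k,1),onz(f,*p,z).round(1))
mask(t,(299,215),16,95,'upT');mask(t,(395,212),16,95,'loT');mask(t,(215,176),22,90,'drT')
mask(s,(273,177),18,95,'upS');mask(s,(221,130),16,95,'loS');mask(s,(298,255),26,90,'drS')
# expected ellipse px for 54 mm
```

```text
upT 110 [298.45 201.33] [32.3 48.5] [ 495.7 -150.7   95. ]
upT 130 [298.89 214.03] [22.  22.4] [ 464.2 -152.1   95. ]
upT 150 [299.25 214.85] [19.  21.6] [ 462.1 -153.    95. ]
upT 165 [298.67 216.59] [11.8 18.8] [ 457.8 -151.6   95. ]
loT 110 [395.8  212.96] [22.3 42.6] [ 470.4 -393.7   95. ]
loT 130 [394.4  211.47] [21.2 22.5] [ 474.1 -390.2   95. ]
loT 150 [393.06 212.27] [18.  22.6] [ 472.  -386.8   95. ]
loT 165 [387.22 213.65] [1.7 3.5] [ 468.3 -372.    95. ]
drT 110 [213.87 175.57] [31.  31.8] [558.1  60.9  90. ]
drT 130 [213.92 175.56] [30.2 31. ] [558.1  60.8  90. ]
drT 150 [214.02 175.57] [29.2 30.1] [558.1  60.5  90. ]
drT 165 [208.11 175.16] [3.9 5.5] [558.9  75.3  90. ]
upS 110 [276.04 174.72] [40.1 59.6] [ 459.9 -145.7   95. ]
upS 130 [272.76 171.78] [28.6 94.8] [ 459.8 -159.3   95. ]
upS 165 [272.22 171.28] [27.5 95.2] [ 459.7 -161.6   95. ]
loS 110 [220.78 126.14] [39.4 41.5] [ 460.6 -396.9   95. ]
loS 130 [220.17 125.5 ] [35.8 42.8] [ 460.4 -400.4   95. ]
loS 150 [218.89 125.19] [26.7 60.3] [ 462.4 -403.8   95. ]
loS 165 [217.05 125.52] [25. 68.] [ 467.3 -405.8   95. ]
drS 110 [298.   254.23] [30.6 36.2] [572.9  75.8  90. ]
drS 130 [300.56 252.91] [26.2 33.1] [566.3  76.5  90. ]
drS 150 [300.6  252.75] [25.7 32.3] [565.9  76.3  90. ]
drS 165 [300.67 252.75] [24.9 31.8] [565.8  76.4  90. ]
```

Run:
```python
from h import *
t=pickle.load(open('top0.pkl','rb'));s=pickle.load(open('scene0.pkl','rb'))
print('disk',tri(t,(213.9,175.57),s,(300.6,252.8)), tri(t,(213.9,175.57),s,(298,254.2)))
print('up',tri(t,(299,214.3),s,(190+335/4,115+250/4)))
print('lo',tri(t,(394.6,211.6),s,(190+118/4,115+65/4)))
# grey plates
for nm,f in(('t',t),('s',s)):
    hsv=cv2.cvtColor(f["image"],cv2.COLOR_RGB2HSV)
    print(nm,[hsv[p] for p in ([(230,290),(214,372),(205,150)] if nm=='t' else [(155,225),(200,262)])])
# console mask
m=(cv2.cvtColor(t["image"],cv2.COLOR_RGB2GRAY)<75).astype(np.uint8)
m[:,:120]=0;m[:,262:]=0;m[230:]=0
m=cv2.morphologyEx(m,cv2.MORPH_CLOSE,np.ones((25,25)))
c=max(cv2.findContours(m,cv2.RETR_EXTERNAL,cv2.CHAIN_APPROX_NONE)[0],key=cv2.contourArea)
b=cv2.boxPoints(cv2.minAreaRect(c));print(b)
P=np.array([onz(t,*p,60) for p in b]);print(P.round(1),[np.linalg.norm(P[i]-P[(i+1)%4]).round(1) for i in range(4)])
v=t["image"][:,:,::-1].copy();cv2.drawContours(v,[c],-1,(0,0,255),1)
cv2.imwrite('pics/con.png',cv2.resize(v[90:240,100:300],None,fx=4,fy=4))
def up(f,x,y,w,h,k):
    a=f["image"][y:y+h,x:x+w,::-1];return cv2.resize(a,None,fx=k,fy=k,interpolation=cv2.INTER_LANCZOS4)
cv2.imwrite('pics/z.png',np.vstack([np.hstack([up(t,195,156,40,40,7),up(t,280,195,40,40,7)]),np.hstack([up(t,375,192,40,40,7),up(s,280,233,40,40,7)])]))
```

```text
disk (array([559.32731385,  64.98941716,  72.95442396]), np.float64(5.7919639289449805)) (array([562.13545872,  63.67139094,  68.02991353]), np.float64(0.4379011712657121))
up (array([ 463.87094178, -152.16827204,   82.95501708]), np.float64(2.6034594920035117))
lo (array([ 472.69376979, -390.95925685,   87.18566953]), np.float64(5.242731349157339))
t [array([90,  3, 90], dtype=uint8), array([110,  13, 115], dtype=uint8), array([30, 21, 61], dtype=uint8)]
s [array([124,  16, 115], dtype=uint8), array([120,  14,  94], dtype=uint8)]
[[125.21399  205.89522 ]
 [137.99127  110.065506]
 [257.79474  126.03929 ]
 [245.01746  221.869   ]]
[[481.9 289.8  60. ]
 [736.8 271.4  60. ]
 [697.  -45.5  60. ]
 [446.  -18.   60. ]] [np.float64(255.6), np.float64(319.4), np.float64(252.5), np.float64(309.9)]
```

View pics/con.png

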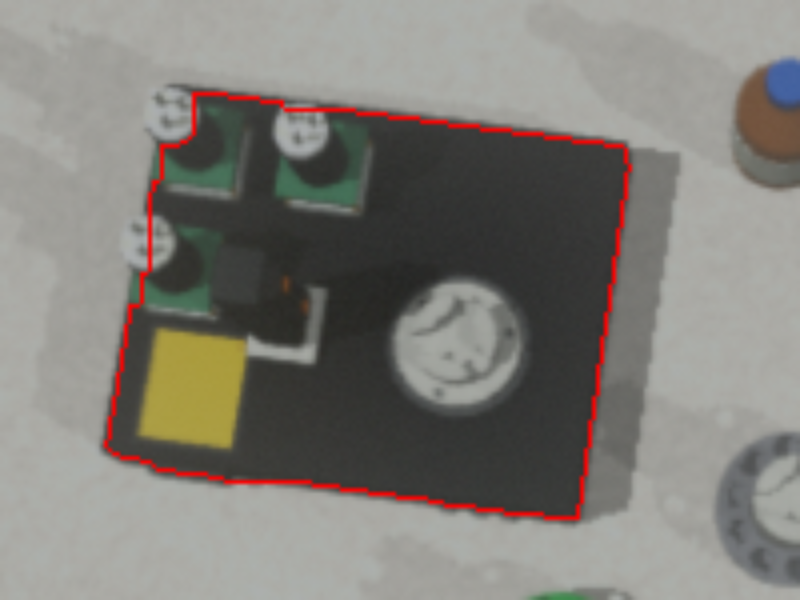

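View pics/z.png

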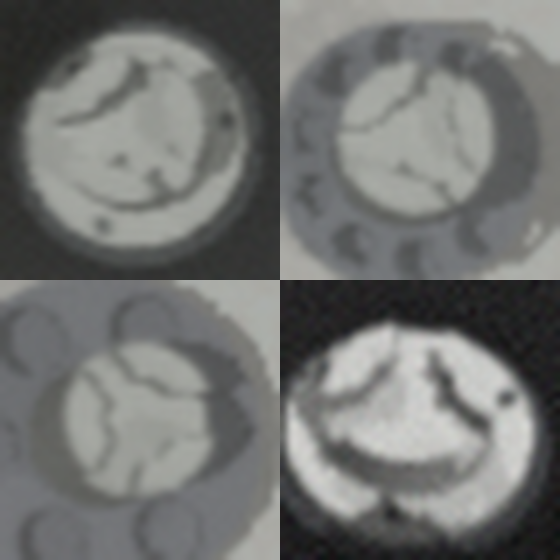

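```bash
cat >> h.py <<'E'
def rect(f,cx,cy,z,half=36,k=5):
    # rows: x up, cols: y to the left => same as top view
    n=int(2*half*k)
    mp=np.zeros((n,n,2),np.float32)
    for i in range(n):
        for j in range(n):
            mp[i,j]=proj(f,(cx+half-(i+.5)/k,cy+half-(j+.5)/k,z))
    a=cv2.remap(f["image"],mp[...,0],mp[...,1],cv2.INTER_CUBIC)[:,:,::-1].copy()
    return a
def circ(a,r,k=5,col=(0,0,255)):
    c=a.shape[0]//2;cv2.circle(a,(c,c),int(r*k),col,1);return a
E
python3 - <<'E'
from h import *
t=pickle.load(open('top0.pkl','rb'));s=pickle.load(open('scene0.pkl','rb'))
rows=[]
for f in (t,s):
    r=[]
    for c,z in (((474.1,-390.2),95),((464.2,-152.1),95)):
        a=rect(f,*c,z);circ(a,27);r.append(a)
    rows.append(np.hstack(r))
cv2.imwrite('pics/r1.png',cv2.resize(np.vstack(rows),None,fx=.83,fy=.83,interpolation=cv2.INTER_AREA))
cv2.imwrite('pics/r2.png',np.hstack([circ(circ(rect(f,560,61,90),27),15) for f in (t,s)]))
E
```

```text
(no output)
```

View pics/r1.png

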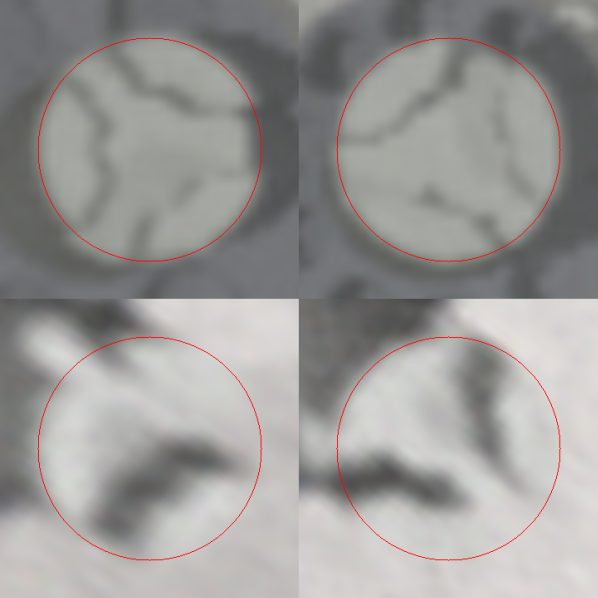

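View pics/r2.png

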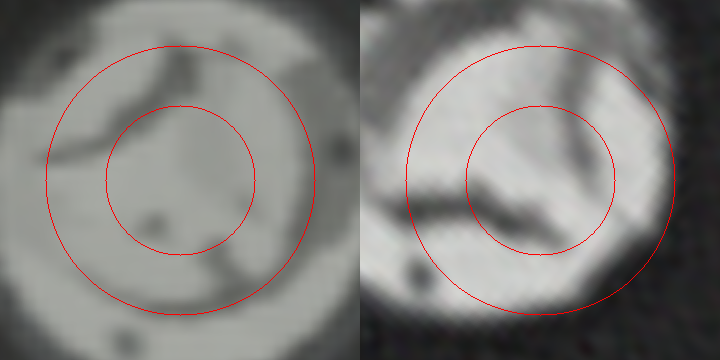

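```bash
cat >> h.py <<'E'
def over(f,cx,cy,z,ang,half=34,k=5):
    # ang: deg, world yaw of notch rays
    a=rect(f,cx,cy,z,half,k);b=a.copy();circ(b,27,k);circ(b,15,k);c=half*k
    for q in range(3):
        th=np.radians(ang+120*q);u=np.array([np.cos(th),np.sin(th)]);n=np.array([-u[1],u[0]])
        for sg in (-8,8):
            P=[(c-(p[1])*k,c-p[0]*k) for p in (u*13+n*sg,u*28+n*sg)]
            cv2.line(b,tuple(int(v) for v in P[0]),tuple(int(v) for v in P[1]),(0,0,255),1)
    return np.hstack([a,b])
E
cat > o.py <<'E'
from h import *
import sys
t=pickle.load(open('top0.pkl','rb'));s=pickle.load(open('scene0.pkl','rb'))
a,b,c=map(float,sys.argv[1:4]);o=sys.argv[4]
cv2.imwrite(o+'.png',cv2.resize(np.vstack([np.hstack([over(f,474.1,-390.2,95,a),over(f,464.2,-152.1,95,b),over(f,562.2,63.8,90,c)]) for f in (t,s)]),None,fx=.39*2,fy=.39*2,interpolation=cv2.INTER_AREA) if 0 else np.vstack([np.hstack([over(f,562.2,63.8,90,c,k=4) ,over(f,474.1,-390.2,95,a,k=4)])[:, :] for f in (t,)]+[np.hstack([over(t,464.2,-152.1,95,b,k=4),over(s,562.2,63.8,90,c,k=4)])])[:, :1088])
E
python3 o.py 99.7 99.3 99 pics/o1; python3 -c "
import cv2;a=cv2.imread('pics/o1.png');print(a.shape);cv2.imwrite('pics/o1.png',cv2.resize(a,(800,400)))"
```

```text
(544, 1088, 3)
```

View pics/o1.png

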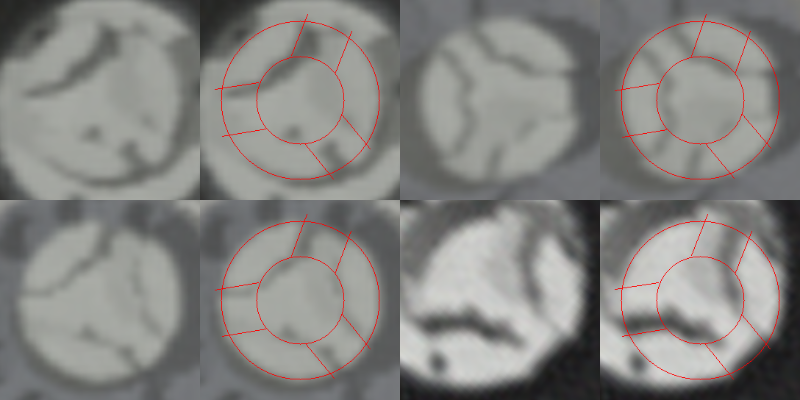

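```bash
python3 o.py 34 99.3 99 pics/o2; python3 -c "
import cv2;a=cv2.imread('pics/o2.png');cv2.imwrite('pics/o2.png',cv2.resize(a[:272,544:],(800,400)))"
```

```text
(no output)
```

View pics/o2.png

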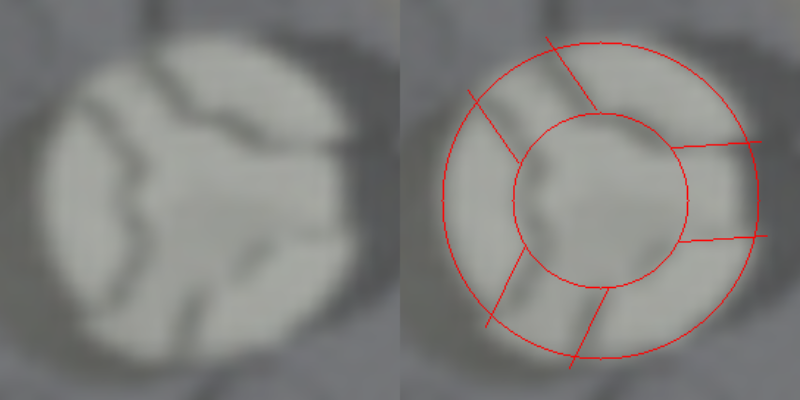

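```bash
cat > d.py <<'E'
import sys,numpy as np
from rig import readout
from scipy.spatial.transform import Rotation as Ro
# usage: d.py x y z yaw  -> delta in tool frame from measured pose (or cmd pose args 5..8)
def go(x,y,z,yaw,frm=None):
    s=readout.sense();p=s["eef_pos"];R=Ro.from_euler('xyz',s["tcp_rot"])
    if frm: p=np.array(frm[:3]);R=Ro.from_euler('xyz',[np.pi,0,frm[3]])
    T=Ro.from_euler('xyz',[np.pi,0,yaw])
    print('t',s["clock"],'pos',s["eef_pos"].round(2),'rot',s["tcp_rot"].round(4),'q',s["qpos"].round(2),'F',s["contact_force"].round(1),'M',s["wrist_torque"].round(2),'op',round(s["opening"],3))
    print('trans cm',(R.inv().apply(np.array([x,y,z])-p)/10).round(3),'rot',(R.inv()*T).as_rotvec().round(4))
a=list(map(float,sys.argv[1:]))
go(*a[:4],frm=a[4:8] if len(a)>=8 else None)
E
python3 d.py 474.1 -390.2 300 2.29 167.188 602.227 404.681 2.8708
```

```text
t 0.1 pos [167.12 602.03 404.05] rot [-3.1404  0.      2.8708] q [ 1.3   0.35  1.63 -0.    1.16 -0.  ] F [ 0.3 -0.1  0.1] M [ 0.06 -0.    0.02] op 0.999
trans cm [-56.12  -87.416  10.468] rot [-0.     -0.      0.5808]
```

{"method": "step_arm", "body": {"deltas": [{"translation":[-3,-5,0.5],"rot":[0,0,0.05]},{"translation":[-6.5,-10,1],"rot":[0,0,0.12]},{"translation":[-10,-15.2,1.5],"rot":[0,0,0.2]},{"translation":[-13.5,-20.5,2],"rot":[0,0,0.27]},{"translation":[-17,-26,3],"rot":[0,0,0.34]},{"translation":[-20,-31,3.5],"rot":[0,0,0.42]},{"translation":[-23.5,-36.3,4.3],"rot":[0,0,0.5]},{"translation":[-27,-41.5,5],"rot":[0,0,0.58]}], "grip": 0, "squeeze": 20}}

```text
clock: 1.1
eef_pos: [315.4, 131.3, 355.0]
tcp_rot: [3.141, 0.0, 2.289]
contact_force: [1.4, 0.3, 0.4]
opening: 0.996
```

```bash
python3 d.py 474.1 -390.2 300 2.29
```

```text
t 1.1 pos [315.35 131.28 354.97] rot [3.1408e+00 3.0000e-04 2.2890e+00] q [ 0.39 -0.04  2.24 -0.    0.94 -0.33] F [1.4 0.3 0.4] M [ 0.02  0.02 -0.  ] op 0.996
trans cm [-49.712 -22.364   5.495] rot [ 0.0008  0.0003 -0.001 ]
```

{"method": "step_arm", "body": {"deltas": [{"translation":[-5.5,-2.5,0.6],"rot":[0,0,0]},{"translation":[-11,-5,1.2],"rot":[0,0,0]},{"translation":[-16.5,-7.4,1.8],"rot":[0,0,0]},{"translation":[-22,-9.9,2.4],"rot":[0,0,0]},{"translation":[-27.5,-12.4,3],"rot":[0,0,0]},{"translation":[-33,-14.8,3.6],"rot":[0,0,0]},{"translation":[-38.5,-17.3,4.2],"rot":[0,0,0]},{"translation":[-44,-19.8,4.9],"rot":[0,0,0]}]}}

```text
clock: 2.1
eef_pos: [456.8, -330.4, 305.6]
tcp_rot: [3.142, -0.0, 2.29]
contact_force: [1.4, -0.0, 0.4]
opening: 0.998
```

```bash
python3 d.py 474.1 -390.2 215 2.29
```

```text
t 2.1 pos [ 456.77 -330.39  305.57] rot [ 3.1415e+00 -3.0000e-04  2.2903e+00] q [-0.63  0.37  1.85  0.    0.91 -1.35] F [ 1.4 -0.   0.4] M [ 0.04 -0.   -0.02] op 0.998
trans cm [-5.643 -2.638  9.055] rot [ 0.0001 -0.0003  0.0003]
```

{"method": "step_arm", "body": {"deltas": [{"translation":[-4,-1.9,1],"rot":[0,0,0]},{"translation":[-5.64,-2.64,2],"rot":[0,0,0]},{"translation":[-5.64,-2.64,4],"rot":[0,0,0]},{"translation":[-5.64,-2.64,6],"rot":[0,0,0]},{"translation":[-5.64,-2.64,8],"rot":[0,0,0]},{"translation":[-5.64,-2.64,9],"rot":[0,0,0]}]}}

```text
clock: 2.85
eef_pos: [473.6, -386.9, 214.3]
tcp_rot: [-3.141, -0.002, 2.292]
contact_force: [-0.1, 0.0, 0.5]
opening: 0.999
```

{"method": "step_arm", "body": {"deltas": [{"translation":[0,0,0],"rot":[0,0,0]},{"translation":[0,0,0],"rot":[0,0,0]},{"translation":[0,0,0],"rot":[0,0,0]},{"translation":[0,0,0],"rot":[0,0,0]},{"translation":[0,0,0],"rot":[0,0,0]},{"translation":[0,0,0],"rot":[0,0,0]}], "grip": 255, "squeeze": 20}}

```text
clock: 3.6
eef_pos: [474.2, -388.3, 216.6]
tcp_rot: [3.141, 0.001, 2.291]
contact_force: [-0.9, -0.0, 6.1]
opening: 0.627
```

```bash
python3 d.py 474.1 -390.2 215 0.72;python3 - <<'E'
from rig import imaging
import cv2,numpy as np
f=imaging.grab_frame("top");g=imaging.grab_frame("scene")
a=cv2.resize(f["image"][170:290,320:470,::-1],None,fx=2.6,fy=2.6);b=cv2.resize(g["image"][60:180,150:300,::-1],None,fx=2.6,fy=2.6)
cv2.imwrite('pics/g1.png',np.hstack([a,b]))
E
```

```text
t 3.6 pos [ 474.15 -388.3   216.56] rot [3.1414e+00 9.0000e-04 2.2907e+00] q [-0.69  0.56  1.79  0.    0.79 -1.41] F [-0.9 -0.   6.1] M [0.07 0.02 0.02] op 0.627
trans cm [-0.139 -0.129  0.156] rot [9.0000e-04 6.0000e-04 1.5707e+00]
```

View pics/g1.png

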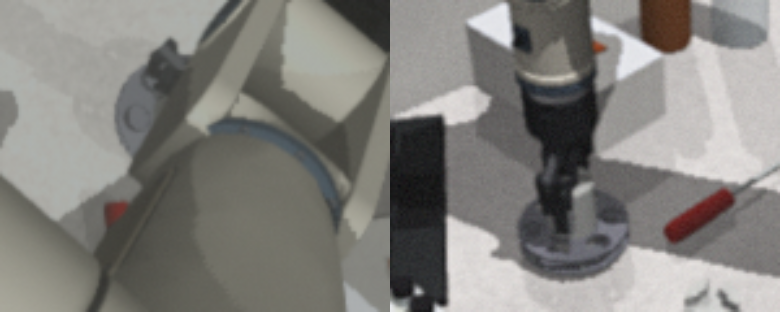

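{"method": "step_arm", "body": {"deltas": [{"translation":[0,0,0],"rot":[0,0,0]},{"translation":[0,0,0],"rot":[0,0,0]},{"translation":[0,0,0],"rot":[0,0,0.15]},{"translation":[0,0,0],"rot":[0,0,0.33]},{"translation":[0,0,0],"rot":[0,0,0.51]},{"translation":[0,0,0],"rot":[0,0,0.69]},{"translation":[0,0,0],"rot":[0,0,0.87]},{"translation":[0,0,0],"rot":[0,0,1.05]}], "grip": 0}}

```text
clock: 4.7
eef_pos: [473.9, -388.0, 215.8]
tcp_rot: [-3.141, -0.0, 1.235]
contact_force: [0.2, 0.2, 0.4]
opening: 1.002
```

{"method": "step_arm", "body": {"deltas": [{"translation":[0,0,0],"rot":[0,0,0.18]},{"translation":[0,0,0],"rot":[0,0,0.36]},{"translation":[0,0,0],"rot":[0,0,0.52]},{"translation":[0,0,0],"rot":[0,0,0.52]}]}}

```text
clock: 5.2
eef_pos: [473.9, -388.0, 215.8]
tcp_rot: [-3.141, 0.0, 0.722]
contact_force: [-0.2, 0.1, 0.2]
opening: 0.995
```

{"method": "step_arm", "body": {"deltas": [{"translation":[0,0,0],"rot":[0,0,0]},{"translation":[0,0,0],"rot":[0,0,0]},{"translation":[0,0,0],"rot":[0,0,0]},{"translation":[0,0,0],"rot":[0,0,0]},{"translation":[0,0,0],"rot":[0,0,0]},{"translation":[0,0,0],"rot":[0,0,0]}], "grip": 255, "squeeze": 60}}

```text
clock: 5.95
eef_pos: [474.1, -388.2, 216.3]
tcp_rot: [3.141, -0.0, 0.721]
contact_force: [0.4, 0.8, 5.7]
opening: 0.616
```

```bash
python3 d.py 474.1 -390.2 315 0.72
```

```text
t 5.95 pos [ 474.06 -388.15  216.26] rot [ 3.1413e+00 -1.0000e-04  7.2090e-01] q [-0.69  0.56  1.79  0.    0.79  0.16] F [0.4 0.8 5.7] M [0.11 0.17 0.06] op 0.616
trans cm [-0.131  0.16  -9.874] rot [ 0.0003 -0.0001  0.0009]
```

{"method": "step_arm", "body": {"deltas": [{"translation":[0,0,-1],"rot":[0,0,0]},{"translation":[0,0,-3],"rot":[0,0,0]},{"translation":[0,0,-6],"rot":[0,0,0]},{"translation":[0,0,-9],"rot":[0,0,0]},{"translation":[0,0,-11.5],"rot":[0,0,0]},{"translation":[0,0,-12],"rot":[0,0,0]}], "squeeze": 80}}

```text
clock: 6.7
eef_pos: [474.3, -388.4, 338.7]
tcp_rot: [3.138, -0.001, 0.721]
contact_force: [0.3, -0.6, -3.7]
opening: 0.619
```

```bash
python3 d.py 562.2 63.8 336 1.855
```

```text
t 6.7 pos [ 474.31 -388.38  338.7 ] rot [ 3.1378e+00 -6.0000e-04  7.2080e-01] q [-0.69  0.4   1.72 -0.    1.02  0.16] F [ 0.3 -0.6 -3.7] M [-0.02 -0.02 -0.02] op 0.619
trans cm [ 36.446 -28.171   0.185] rot [ 0.0037  0.0016 -1.1342]
```

{"method": "step_arm", "body": {"deltas": [{"translation":[2,-1.5,0],"rot":[0,0,-0.06]},{"translation":[6,-4.6,0],"rot":[0,0,-0.18]},{"translation":[11,-8.5,0],"rot":[0,0,-0.34]},{"translation":[16,-12.4,0],"rot":[0,0,-0.5]},{"translation":[21,-16.2,0],"rot":[0,0,-0.66]},{"translation":[26,-20.1,0],"rot":[0,0,-0.82]},{"translation":[31,-24,0],"rot":[0,0,-0.98]},{"translation":[34,-26.3,0],"rot":[0,0,-1.08]}]}}

```text
clock: 7.7
eef_pos: [555.0, 37.3, 335.1]
tcp_rot: [-3.14, -0.001, 1.808]
contact_force: [1.0, 0.3, -3.9]
opening: 0.615
```

```bash
python3 d.py 562.2 63.8 336 1.855
```

```text
t 7.7 pos [554.99  37.31 335.08] rot [-3.1399e+00 -8.0000e-04  1.8082e+00] q [ 0.06  0.33  1.85  0.    0.97 -0.17] F [ 1.   0.3 -3.9] M [-0.04  0.    0.01] op 0.615
trans cm [ 2.405  1.323 -0.092] rot [-0.0017 -0.0009 -0.0468]
```

{"method": "step_arm", "body": {"deltas": [{"translation":[2,1.1,0],"rot":[0,0,-0.04]},{"translation":[2.4,1.32,0.5],"rot":[0,0,-0.047]},{"translation":[2.4,1.32,1],"rot":[0,0,-0.047]},{"translation":[2.4,1.32,1],"rot":[0,0,-0.047]}]}}

```text
clock: 8.2
eef_pos: [562.5, 59.5, 325.0]
tcp_rot: [-3.139, -0.0, 1.847]
contact_force: [-0.6, -0.5, -3.1]
opening: 0.614
```

```bash
python3 d.py 562.2 63.8 310 1.855;python3 - <<'E'
from rig import imaging
import cv2,numpy as np,pickle
f=imaging.grab_frame("top");g=imaging.grab_frame("scene")
pickle.dump((f,g),open('p1.pkl','wb'))
a=cv2.resize(f["image"][100:250,120:270,::-1],None,fx=2.6,fy=2.6);b=cv2.resize(g["image"][150:300,210:360,::-1],None,fx=2.6,fy=2.6)
cv2.imwrite('pics/g2.png',np.hstack([a,b]))
E
```

```text
t 8.2 pos [562.51  59.52 325.04] rot [-3.1395e+00 -2.0000e-04  1.8468e+00] q [ 0.1   0.35  1.83 -0.    0.96 -0.17] F [-0.6 -0.5 -3.1] M [-0.03  0.02 -0.01] op 0.614
trans cm [0.419 0.09  1.503] rot [-0.0021 -0.0002 -0.0082]
```

View pics/g2.png

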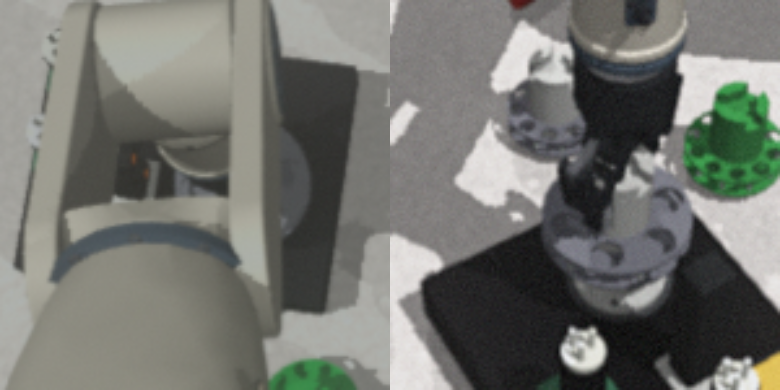

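{"method": "step_arm", "body": {"deltas": [{"translation":[0.3,0.07,0],"rot":[0,0,-0.008]},{"translation":[0.42,0.09,0],"rot":[0,0,-0.008]},{"translation":[0.42,0.09,0],"rot":[0,0,-0.008]},{"translation":[0.42,0.09,0],"rot":[0,0,-0.008]}]}}

```text
clock: 8.8
eef_pos: [562.9, 64.6, 326.1]
tcp_rot: [3.141, 0.0, 1.856]
contact_force: [-0.1, -0.7, -3.2]
opening: 0.62
```

```bash
python3 d.py 562.2 63.8 310 1.855;python3 - <<'E'
from rig import imaging,readout
import cv2,numpy as np,pickle
from h import *
g=imaging.grab_frame("scene");pickle.dump(g,open('p2.pkl','wb'))
p=readout.sense()["eef_pos"]
z=p[2]-216+36
a=rect(g,p[0],p[1],z,75,5);circ(a,62)
b=g["image"][215:290,255:345,::-1];b=cv2.resize(b,None,fx=4.5,fy=4.5,interpolation=cv2.INTER_CUBIC)
cv2.imwrite('pics/g3.png',cv2.resize(a,(600,600)));cv2.imwrite('pics/g4.png',b)
E
```

```text
t 8.8 pos [562.92  64.58 326.1 ] rot [3.1415 0.     1.8558] q [ 0.11  0.35  1.83 -0.    0.96 -0.17] F [-0.1 -0.7 -3.2] M [-0.04 -0.01 -0.01] op 0.62
trans cm [-0.055 -0.091  1.61 ] rot [0.0001 0.     0.0008]
```

View pics/g3.png

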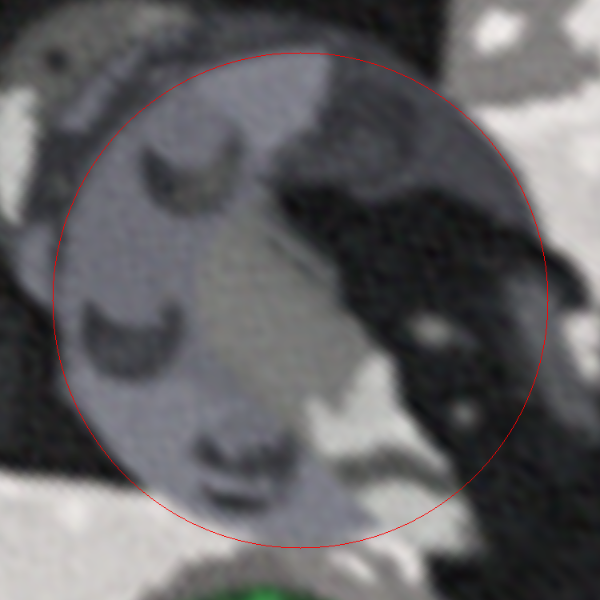

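View pics/g4.png

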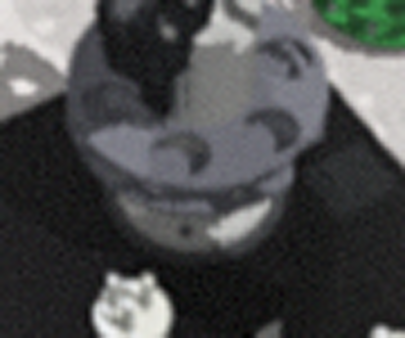

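{"method": "step_arm", "body": {"deltas": [{"translation":[-0.06,-0.09,0.4],"rot":[0,0,0]},{"translation":[-0.06,-0.09,0.9],"rot":[0,0,0]},{"translation":[-0.06,-0.09,1.3],"rot":[0,0,0]},{"translation":[-0.06,-0.09,1.5],"rot":[0,0,0]},{"translation":[-0.06,-0.09,1.6],"rot":[0,0,0]}]}}

```text
clock: 9.48
eef_pos: [562.2, 63.7, 309.8]
tcp_rot: [-3.141, -0.0, 1.856]
contact_force: [0.1, 0.1, -3.7]
opening: 0.621
```

{"method": "step_arm", "body": {"deltas": [{"translation":[0,0,0.1],"rot":[0,0,0]},{"translation":[0,0,0.2],"rot":[0,0,0]},{"translation":[0,0,0.3],"rot":[0,0,0]},{"translation":[0,0,0.4],"rot":[0,0,0]}]}}

```text
clock: 9.98
eef_pos: [562.2, 63.7, 306.0]
tcp_rot: [3.141, 0.0, 1.856]
contact_force: [1.2, 0.2, -3.5]
opening: 0.612
```

```bash
python3 d.py 562.2 63.8 296 1.855
```

```text
t 9.975 pos [562.25  63.74 306.03] rot [3.1415 0.     1.8558] q [ 0.11  0.38  1.85 -0.    0.92 -0.17] F [ 1.2  0.2 -3.5] M [ 0.01 -0.02  0.02] op 0.612
trans cm [ 0.007 -0.003  1.003] rot [0.0001 0.     0.0008]
```

{"method": "step_arm", "body": {"deltas": [{"translation":[0,0,0.05],"rot":[0,0,0]},{"translation":[0,0,0.1],"rot":[0,0,0]},{"translation":[0,0,0.15],"rot":[0,0,0]},{"translation":[0,0,0.2],"rot":[0,0,0]}]}}

```text
clock: 10.48
eef_pos: [562.2, 63.8, 304.0]
tcp_rot: [3.142, 0.0, 1.856]
contact_force: [-0.1, 0.5, -3.8]
opening: 0.613
```

```bash
python3 d.py 562.2 63.8 296 1.855
```

```text
t 10.475 pos [562.24  63.77 304.02] rot [3.1416 0.     1.8559] q [ 0.11  0.38  1.85 -0.    0.91 -0.17] F [-0.1  0.5 -3.8] M [ 0.04  0.03 -0.  ] op 0.613
trans cm [ 0.004 -0.003  0.802] rot [0.     0.     0.0009]
```

{"method": "step_arm", "body": {"deltas": [{"translation":[0,0,0.07],"rot":[0,0,0]},{"translation":[0,0,0.14],"rot":[0,0,0]},{"translation":[0,0,0.2],"rot":[0,0,0]}]}}

```text
clock: 10.85
eef_pos: [562.2, 63.7, 301.9]
tcp_rot: [-3.142, -0.0, 1.856]
contact_force: [0.4, 0.8, -3.7]
opening: 0.617
```

{"method": "step_arm", "body": {"deltas": [{"translation":[0,0,0.07],"rot":[0,0,0]},{"translation":[0,0,0.14],"rot":[0,0,0]},{"translation":[0,0,0.2],"rot":[0,0,0]}]}}

```text
clock: 11.22
eef_pos: [562.2, 63.7, 300.0]
tcp_rot: [-3.142, 0.0, 1.856]
contact_force: [0.1, 0.0, -4.0]
opening: 0.615
```

```bash
python3 d.py 562.2 63.8 296 1.855
```

```text
t 11.225 pos [562.22  63.74 299.96] rot [-3.1415  0.      1.8558] q [ 0.11  0.38  1.85 -0.    0.91 -0.17] F [ 0.1  0.  -4. ] M [ 0.02  0.01 -0.07] op 0.615
trans cm [ 0.006 -0.     0.396] rot [-0.      0.      0.0008]
```

{"method": "step_arm", "body": {"deltas": [{"translation":[0,0,0.07],"rot":[0,0,0]},{"translation":[0,0,0.14],"rot":[0,0,0]},{"translation":[0,0,0.2],"rot":[0,0,0]}]}}

```text
clock: 11.6
eef_pos: [562.3, 63.7, 298.0]
tcp_rot: [3.142, 0.0, 1.856]
contact_force: [-0.8, 0.3, -3.3]
opening: 0.615
```

{"method": "step_arm", "body": {"deltas": [{"translation":[0,0,0.05],"rot":[0,0,0]},{"translation":[0,0,0.1],"rot":[0,0,0]},{"translation":[0,0,0.15],"rot":[0,0,0]}]}}

```text
clock: 11.98
eef_pos: [562.2, 63.7, 296.5]
tcp_rot: [-3.142, -0.0, 1.856]
contact_force: [0.6, 0.0, -3.6]
opening: 0.618
```

```bash
python3 d.py 562.2 63.8 296 1.855
```

```text
t 11.975 pos [562.23  63.74 296.51] rot [-3.1416 -0.      1.8558] q [ 0.11  0.39  1.85  0.    0.9  -0.17] F [ 0.6  0.  -3.6] M [ 0.04 -0.01 -0.05] op 0.618
trans cm [ 0.007 -0.001  0.051] rot [-0.     -0.      0.0008]
```

{"method": "step_arm", "body": {"deltas": [{"translation":[0,0,0.04],"rot":[0,0,0]},{"translation":[0,0,0.08],"rot":[0,0,0]},{"translation":[0,0,0.1],"rot":[0,0,0]}]}}

```text
clock: 12.35
eef_pos: [562.3, 63.7, 296.3]
tcp_rot: [3.141, 0.0, 1.856]
contact_force: [-3.1, -0.2, 8.4]
opening: 0.618
```

Run:
```python
from rig import imaging,readout
import cv2,numpy as np,pickle
g=imaging.grab_frame("scene");pickle.dump(g,open('p3.pkl','wb'))
b=g["image"][205:290,245:350,::-1];b=cv2.resize(b,None,fx=7,fy=7,interpolation=cv2.INTER_CUBIC)
cv2.imwrite('pics/g5.png',b)
```

```text
(no output)
```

View pics/g5.png

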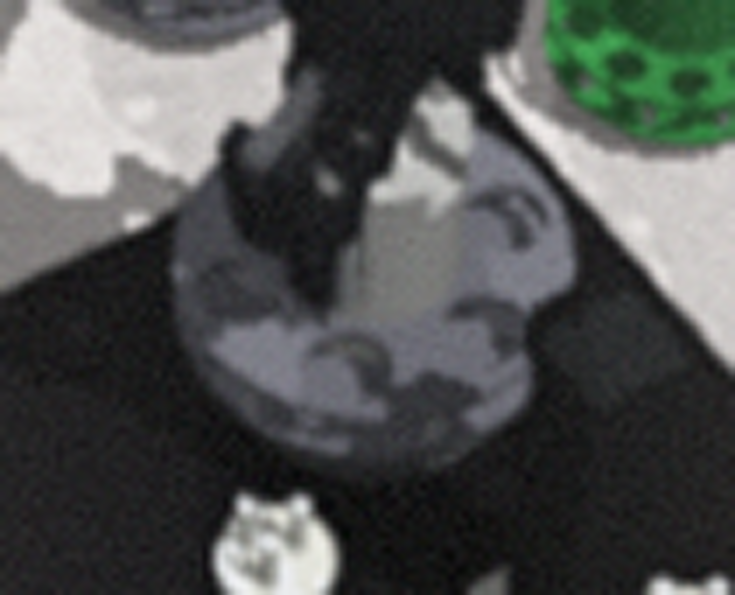

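{"method": "step_arm", "body": {"deltas": [{"translation":[0,0,-0.05],"rot":[0,0,0]},{"translation":[0,0,-0.05],"rot":[0,0,0]},{"translation":[0,0,-0.05],"rot":[0,0,0]},{"translation":[0,0,-0.05],"rot":[0,0,0]},{"translation":[0,0,-0.05],"rot":[0,0,0]}], "grip": 0, "squeeze": 20}}

```text
clock: 13.02
eef_pos: [562.3, 63.8, 296.0]
tcp_rot: [3.142, 0.0, 1.856]
contact_force: [-1.1, 0.5, -0.5]
opening: 0.998
```

{"method": "step_arm", "body": {"deltas": [{"translation":[0,0,-1],"rot":[0,0,0]},{"translation":[0,0,-3],"rot":[0,0,0]},{"translation":[0,0,-6],"rot":[0,0,0]},{"translation":[0,0,-9],"rot":[0,0,0]},{"translation":[0,0,-10],"rot":[0,0,0]}]}}

```text
clock: 13.65
eef_pos: [562.7, 63.8, 398.4]
tcp_rot: [3.138, 0.001, 1.856]
contact_force: [0.4, 0.2, 0.3]
opening: 1.001
```

```bash
python3 d.py 464.2 -152 300 2.49; python3 d.py 464.2 -152 300 1.0|tail -1
```

```text
t 13.65 pos [562.67  63.8  398.42] rot [3.1381e+00 6.0000e-04 1.8558e+00] q [ 0.11  0.27  1.77  0.    1.1  -0.17] F [0.4 0.2 0.3] M [-0.01 -0.01  0.02] op 1.001
trans cm [-17.935 -15.552   9.798] rot [ 0.0032  0.0017 -0.6342]
trans cm [-17.935 -15.552   9.798] rot [ 0.0035 -0.0009  0.8558]
```

{"method": "step_arm", "body": {"deltas": [{"translation":[-3,-2.6,0],"rot":[0,0,-0.12]},{"translation":[-7,-6,1],"rot":[0,0,-0.26]},{"translation":[-11,-9.5,3],"rot":[0,0,-0.4]},{"translation":[-15,-13,6],"rot":[0,0,-0.55]},{"translation":[-17.5,-15.2,9],"rot":[0,0,-0.7]},{"translation":[-17.94,-15.55,11],"rot":[0,0,-0.744]},{"translation":[-17.94,-15.55,12],"rot":[0,0,-0.744]}]}}

```text
clock: 14.52
eef_pos: [462.7, -152.5, 274.7]
tcp_rot: [-3.141, -0.002, 2.598]
contact_force: [0.3, -0.1, 0.0]
opening: 1.004
```

```bash
python3 d.py 464.2 -152 216 2.6
python3 - <<'E'
from rig import imaging
import pickle
from h import *
f=imaging.grab_frame("top");g=imaging.grab_frame("scene");pickle.dump((f,g),open('p4.pkl','wb'))
a=cv2.resize(f["image"][120:240,160:310,::-1],None,fx=2.6,fy=2.6);b=cv2.resize(g["image"][190:310,230:380,::-1],None,fx=2.6,fy=2.6)
cv2.imwrite('pics/g6.png',np.vstack([np.hstack([a,b]),cv2.resize(np.hstack([over(x,562.3,63.8,175,99,k=5,half=40)[:, :] for x in (f,)]),(780,390))*1])[:702])
E
```

```text
t 14.525 pos [ 462.69 -152.49  274.72] rot [-3.1411e+00 -2.1000e-03  2.5980e+00] q [-0.32  0.32  2.03  0.    0.79 -1.35] F [ 0.3 -0.1  0. ] M [ 0.01  0.02 -0.  ] op 1.004
trans cm [-0.117  0.123  5.871] rot [-0.0004 -0.0021 -0.002 ]
```

View pics/g6.png

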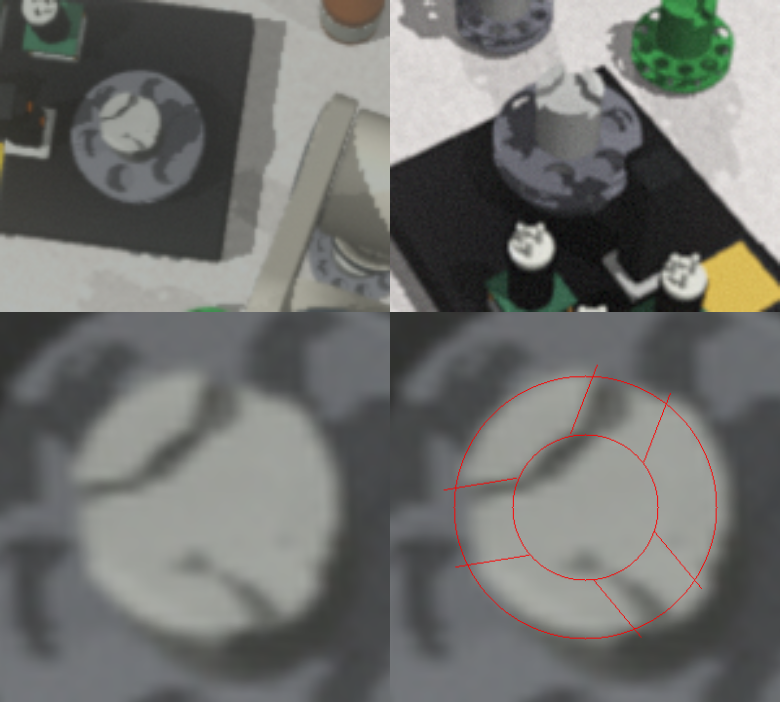

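{"method": "step_arm", "body": {"deltas": [{"translation":[-0.12,0,1.5],"rot":[0,0,0]},{"translation":[-0.15,0,3],"rot":[0,0,0]},{"translation":[-0.15,0,4.5],"rot":[0,0,0]},{"translation":[-0.15,0,5.5],"rot":[0,0,0]},{"translation":[-0.15,0,5.87],"rot":[0,0,0]}]}}

```text
clock: 15.25
eef_pos: [464.5, -152.8, 216.5]
tcp_rot: [-3.141, -0.001, 2.6]
contact_force: [0.0, -0.3, 0.7]
opening: 1.0
```

{"method": "step_arm", "body": {"deltas": [{"translation":[0,0,0],"rot":[0,0,0]},{"translation":[0,0,0],"rot":[0,0,0]},{"translation":[0,0,0],"rot":[0,0,0]},{"translation":[0,0,0],"rot":[0,0,0]},{"translation":[0,0,0],"rot":[0,0,0]},{"translation":[0,0,0],"rot":[0,0,0]}], "grip": 255, "squeeze": 20}}

```text
clock: 16.0
eef_pos: [465.0, -153.0, 217.7]
tcp_rot: [3.141, 0.001, 2.6]
contact_force: [0.5, -0.0, 5.8]
opening: 0.631
```

{"method": "step_arm", "body": {"deltas": [{"translation":[0,0,0],"rot":[0,0,0]},{"translation":[0,0,0],"rot":[0,0,0]},{"translation":[0,0,0],"rot":[0,0,0.15]},{"translation":[0,0,0],"rot":[0,0,0.33]},{"translation":[0,0,0],"rot":[0,0,0.51]},{"translation":[0,0,0],"rot":[0,0,0.69]},{"translation":[0,0,0],"rot":[0,0,0.87]},{"translation":[0,0,0],"rot":[0,0,1.05]}], "grip": 0}}

```text
clock: 17.0
eef_pos: [464.6, -152.9, 217.2]
tcp_rot: [-3.141, -0.0, 1.544]
contact_force: [0.2, 0.4, -0.2]
opening: 0.998
```

{"method": "step_arm", "body": {"deltas": [{"translation":[0,0,0],"rot":[0,0,0.18]},{"translation":[0,0,0],"rot":[0,0,0.36]},{"translation":[0,0,0],"rot":[0,0,0.52]},{"translation":[0,0,0],"rot":[0,0,0.52]}]}}

```text
clock: 17.5
eef_pos: [464.6, -152.9, 217.2]
tcp_rot: [-3.141, 0.0, 1.031]
contact_force: [-0.1, 0.5, 0.7]
opening: 1.002
```

{"method": "step_arm", "body": {"deltas": [{"translation":[0,0,0],"rot":[0,0,0]},{"translation":[0,0,0],"rot":[0,0,0]},{"translation":[0,0,0],"rot":[0,0,0]},{"translation":[0,0,0],"rot":[0,0,0]},{"translation":[0,0,0],"rot":[0,0,0]},{"translation":[0,0,0],"rot":[0,0,0]}], "grip": 255, "squeeze": 60}}

```text
clock: 18.25
eef_pos: [464.5, -152.8, 217.5]
tcp_rot: [-3.141, 0.0, 1.031]
contact_force: [-1.8, 1.5, 6.1]
opening: 0.621
```

```bash
python3 d.py 562.3 63.8 416 1.03
```

```text
t 18.25 pos [ 464.49 -152.84  217.5 ] rot [-3.141e+00  1.000e-04  1.031e+00] q [-0.32  0.42  2.06  0.    0.66  0.22] F [-1.8  1.5  6.1] M [0.21 0.31 0.04] op 0.621
trans cm [ 23.608  -2.756 -19.851] rot [-0.0006  0.0001  0.001 ]
```

{"method": "step_arm", "body": {"deltas": [{"translation":[0,0,-1],"rot":[0,0,0]},{"translation":[0,0,-3],"rot":[0,0,0]},{"translation":[0,0,-6.5],"rot":[0,0,0]},{"translation":[0,0,-10],"rot":[0,0,0]},{"translation":[2,-0.2,-14],"rot":[0,0,0]},{"translation":[5,-0.6,-18],"rot":[0,0,0]},{"translation":[9,-1,-20],"rot":[0,0,0]},{"translation":[13,-1.5,-20.5],"rot":[0,0,0]}], "squeeze": 80}}

```text
clock: 19.25
eef_pos: [519.2, -32.8, 424.4]
tcp_rot: [3.139, -0.001, 1.03]
contact_force: [1.3, -0.7, -4.6]
opening: 0.615
```

```bash
python3 d.py 562.3 63.8 412 1.03
```

```text
t 19.25 pos [519.23 -32.76 424.42] rot [ 3.139e+00 -1.300e-03  1.030e+00] q [-0.07  0.17  1.83 -0.    1.14  0.47] F [ 1.3 -0.7 -4.6] M [-0.   -0.05  0.01] op 0.615
trans cm [10.494 -1.282  1.252] rot [ 0.0026 -0.0013 -0.    ]
```

{"method": "step_arm", "body": {"deltas": [{"translation":[4,-0.5,0],"rot":[0,0,0]},{"translation":[8,-1,0.4],"rot":[0,0,0]},{"translation":[9.6,-1.15,0.8],"rot":[0,0,0]},{"translation":[9.8,-1.2,0.9],"rot":[0,0,0]},{"translation":[9.8,-1.2,0.9],"rot":[0,0,0]},{"translation":[9.8,-1.2,0.9],"rot":[0,0,0]}]}}

```text
clock: 20.0
eef_pos: [558.7, 55.4, 413.5]
tcp_rot: [3.142, 0.0, 1.029]
contact_force: [0.9, -0.3, -2.8]
opening: 0.616
```

```bash
python3 d.py 562.3 63.8 397 1.03;python3 - <<'E'
from rig import imaging,readout
from h import *
g=imaging.grab_frame("scene");p=readout.sense()["eef_pos"]
a=rect(g,p[0],p[1],p[2]-217.5+36,62,4);circ(a,50,4)
b=cv2.resize(g["image"][180:280,245:345,::-1],(496,496),interpolation=cv2.INTER_CUBIC)
cv2.imwrite('pics/g7.png',cv2.resize(np.hstack([a,b]),(800,400)))
E
```

```text
t 20.0 pos [558.67  55.44 413.46] rot [3.1416e+00 4.0000e-04 1.0288e+00] q [ 0.1   0.25  1.76 -0.    1.13  0.64] F [ 0.9 -0.3 -2.8] M [-0.05 -0.01 -0.02] op 0.616
trans cm [ 0.904 -0.121  1.646] rot [ 0.      0.0004 -0.0012]
```

View pics/g7.png

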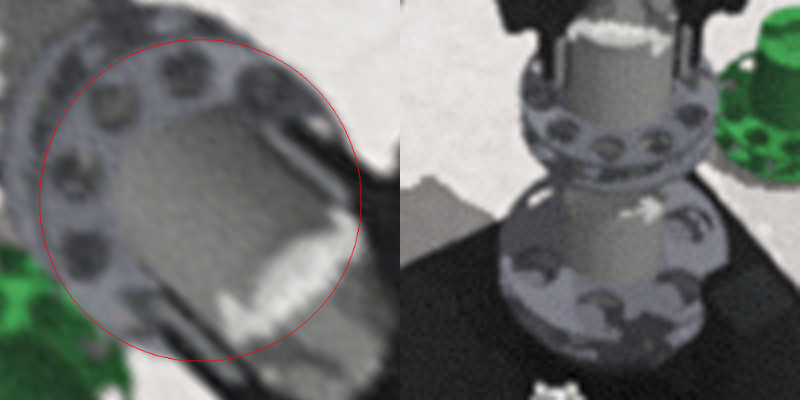

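Matches the expected position; the tier is about 9 mm short of the axis. Correct and descend.

{"method": "step_arm", "body": {"deltas": [{"translation":[0.5,-0.06,0.3],"rot":[0,0,0]},{"translation":[0.9,-0.12,0.7],"rot":[0,0,0]},{"translation":[0.9,-0.12,1.1],"rot":[0,0,0]},{"translation":[0.9,-0.12,1.3],"rot":[0,0,0]},{"translation":[0.9,-0.12,1.3],"rot":[0,0,0]}]}}

```text
clock: 20.68
eef_pos: [562.5, 64.7, 400.1]
tcp_rot: [-3.141, 0.0, 1.03]
contact_force: [0.6, 0.1, -3.7]
opening: 0.62
```

```bash
python3 d.py 562.3 63.8 397 1.03
```

```text
t 20.675 pos [562.54  64.74 400.09] rot [-3.1413e+00  3.0000e-04  1.0299e+00] q [ 0.11  0.27  1.77 -0.    1.11  0.65] F [ 0.6  0.1 -3.7] M [-0.04  0.01  0.04] op 0.62
trans cm [-0.093  0.028  0.309] rot [-0.0003  0.0003 -0.0001]
```

{"method": "step_arm", "body": {"deltas": [{"translation":[-0.09,0.03,0.1],"rot":[0,0,0]},{"translation":[-0.09,0.03,0.2],"rot":[0,0,0]},{"translation":[-0.09,0.03,0.3],"rot":[0,0,0]},{"translation":[-0.09,0.03,0.4],"rot":[0,0,0]},{"translation":[-0.09,0.03,0.5],"rot":[0,0,0]}]}}

```text
clock: 21.3
eef_pos: [562.4, 63.8, 395.3]
tcp_rot: [3.142, -0.0, 1.03]
contact_force: [0.4, -0.8, -3.9]
opening: 0.611
```

{"method": "step_arm", "body": {"deltas": [{"translation":[0,0,0.07],"rot":[0,0,0]},{"translation":[0,0,0.14],"rot":[0,0,0]},{"translation":[0,0,0.2],"rot":[0,0,0]}]}}

```text
clock: 21.68
eef_pos: [562.4, 63.8, 393.3]
tcp_rot: [3.142, -0.0, 1.03]
contact_force: [-0.3, -0.1, -3.5]
opening: 0.619
```

{"method": "step_arm", "body": {"deltas": [{"translation":[0,0,0.07],"rot":[0,0,0]},{"translation":[0,0,0.14],"rot":[0,0,0]},{"translation":[0,0,0.2],"rot":[0,0,0]}]}}

```text
clock: 22.05
eef_pos: [562.4, 63.8, 391.3]
tcp_rot: [-3.142, 0.0, 1.03]
contact_force: [0.3, 0.1, -4.4]
opening: 0.616
```

```bash
python3 d.py 562.3 63.8 382.5 1.03
```

```text
t 22.05 pos [562.39  63.83 391.28] rot [-3.1416e+00  1.0000e-04  1.0299e+00] q [ 0.11  0.28  1.78 -0.    1.09  0.65] F [ 0.3  0.1 -4.4] M [-0.    0.01  0.03] op 0.616
trans cm [-0.007 -0.006  0.878] rot [-0.      0.0001 -0.0001]
```

{"method": "step_arm", "body": {"deltas": [{"translation":[0,0,0.07],"rot":[0,0,0]},{"translation":[0,0,0.14],"rot":[0,0,0]},{"translation":[0,0,0.2],"rot":[0,0,0]}]}}

```text
clock: 22.42
eef_pos: [562.4, 63.8, 389.3]
tcp_rot: [-3.142, 0.0, 1.03]
contact_force: [0.1, -0.1, -3.9]
opening: 0.615
```

{"method": "step_arm", "body": {"deltas": [{"translation":[0,0,0.07],"rot":[0,0,0]},{"translation":[0,0,0.14],"rot":[0,0,0]},{"translation":[0,0,0.2],"rot":[0,0,0]}]}}

```text
clock: 22.8
eef_pos: [562.4, 63.8, 387.3]
tcp_rot: [3.142, 0.0, 1.03]
contact_force: [-0.3, -1.6, -3.8]
opening: 0.614
```

```bash
python3 d.py 562.3 63.8 382.5 1.03
```

```text
t 22.8 pos [562.4   63.8  387.29] rot [3.1416e+00 1.0000e-04 1.0298e+00] q [ 0.11  0.28  1.78 -0.    1.08  0.65] F [-0.3 -1.6 -3.8] M [-0.17  0.02  0.02] op 0.614
trans cm [-0.005 -0.009  0.479] rot [ 0.      0.0001 -0.0002]
```

{"method": "step_arm", "body": {"deltas": [{"translation":[0,0,0.06],"rot":[0,0,0]},{"translation":[0,0,0.12],"rot":[0,0,0]},{"translation":[0,0,0.18],"rot":[0,0,0]}]}}

```text
clock: 23.18
eef_pos: [562.4, 63.8, 385.5]
tcp_rot: [3.142, 0.0, 1.03]
contact_force: [0.0, -1.0, -3.4]
opening: 0.611
```

{"method": "step_arm", "body": {"deltas": [{"translation":[0,0,0.06],"rot":[0,0,0]},{"translation":[0,0,0.12],"rot":[0,0,0]},{"translation":[0,0,0.18],"rot":[0,0,0]}]}}

```text
clock: 23.55
eef_pos: [562.4, 63.8, 383.7]
tcp_rot: [-3.142, 0.0, 1.03]
contact_force: [-0.5, -0.9, -3.8]
opening: 0.616
```

{"method": "step_arm", "body": {"deltas": [{"translation":[0,0,0.05],"rot":[0,0,0]},{"translation":[0,0,0.1],"rot":[0,0,0]},{"translation":[0,0,0.15],"rot":[0,0,0]}]}}

```text
clock: 23.92
eef_pos: [562.6, 63.8, 382.6]
tcp_rot: [3.141, -0.0, 1.03]
contact_force: [-0.7, -0.6, 1.8]
opening: 0.618
```

```bash
python3 d.py 562.3 63.8 382.5 1.03
```

```text
t 23.925 pos [562.59  63.8  382.65] rot [ 3.1409e+00 -3.0000e-04  1.0298e+00] q [ 0.11  0.28  1.78 -0.    1.07  0.65] F [-0.7 -0.6  1.8] M [-0.34  0.18 -0.02] op 0.618
trans cm [-0.014 -0.025  0.015] rot [ 0.0007 -0.0003 -0.0002]
```

{"method": "step_arm", "body": {"deltas": [{"translation":[0,0,0.03],"rot":[0,0,0]},{"translation":[0,0,0.06],"rot":[0,0,0]}]}}

```text
clock: 24.18
eef_pos: [562.8, 63.8, 382.5]
tcp_rot: [3.14, -0.001, 1.03]
contact_force: [-1.7, -1.6, 7.0]
opening: 0.617
```

{"method": "step_arm", "body": {"deltas": [{"translation":[0,0,-0.08],"rot":[0,0,0]},{"translation":[0,0,-0.08],"rot":[0,0,0]},{"translation":[0,0,-0.08],"rot":[0,0,0]},{"translation":[0,0,-0.08],"rot":[0,0,0]},{"translation":[0,0,-0.08],"rot":[0,0,0]}], "grip": 0, "squeeze": 20}}

```text
clock: 24.8
eef_pos: [562.4, 63.9, 382.4]
tcp_rot: [-3.141, 0.0, 1.03]
contact_force: [0.4, 0.3, 1.0]
opening: 0.999
```

{"method": "step_arm", "body": {"deltas": [{"translation":[0,0,-1],"rot":[0,0,0]},{"translation":[0,0,-3],"rot":[0,0,0]},{"translation":[0,0,-6],"rot":[0,0,0]},{"translation":[0,0,-9],"rot":[0,0,0]},{"translation":[0,0,-10],"rot":[0,0,0]}]}}

```text
clock: 25.42
eef_pos: [562.7, 63.9, 484.9]
tcp_rot: [3.139, -0.002, 1.03]
contact_force: [-0.6, 0.8, -0.5]
opening: 0.998
```

```bash
python3 d.py 420 -200 480 1.03
```

```text
t 25.425 pos [562.7   63.87 484.87] rot [ 3.1388e+00 -2.2000e-03  1.0298e+00] q [0.11 0.19 1.67 0.   1.28 0.65] F [-0.6  0.8 -0.5] M [-0.    0.02  0.05] op 0.998
trans cm [-29.969   1.356   0.426] rot [ 0.0028 -0.0022 -0.0002]
```

{"method": "step_arm", "body": {"deltas": [{"translation":[-4,0,0],"rot":[0,0,0]},{"translation":[-9,0,0],"rot":[0,0,0]},{"translation":[-14,0,0],"rot":[0,0,0]},{"translation":[-19,0,0],"rot":[0,0,0]},{"translation":[-24,0,0],"rot":[0,0,0]},{"translation":[-28,0,0],"rot":[0,0,0]},{"translation":[-30,0,0],"rot":[0,0,0]},{"translation":[-30,0,0],"rot":[0,0,0]}]}}

```text
clock: 26.42
eef_pos: [407.2, -194.1, 482.1]
tcp_rot: [-3.141, 0.0, 1.027]
contact_force: [0.3, 0.6, 0.2]
opening: 1.0
```

Run:
```python
from rig import imaging
from h import *
f=imaging.grab_frame("top");g=imaging.grab_frame("scene");pickle.dump((f,g),open('p5.pkl','wb'))
a=cv2.resize(f["image"][110:240,140:270,::-1],(400,400),interpolation=cv2.INTER_CUBIC);b=cv2.resize(g["image"][175:305,235:365,::-1],(400,400),interpolation=cv2.INTER_CUBIC)
cv2.imwrite('pics/g8.png',np.hstack([a,b]));cv2.imwrite('pics/g9.png',cv2.resize(g["image"][:,:,::-1],None,fx=1,fy=1))
c=cv2.resize(g["image"][195:275,265:335,::-1],None,fx=7,fy=7,interpolation=cv2.INTER_CUBIC)
# expected lines: axis points
for z in (80,175,165,260,201,116):
  print(z,proj(g,(562.3,63.8,z)).round(1))
cv2.imwrite('pics/g10.png',c)
```

```text
80 [298.1 251.1]
175 [299.6 223.6]
165 [299.4 226.7]
260 [301.1 195.4]
201 [300.  215.4]
116 [298.6 241.1]
```

View pics/g8.png

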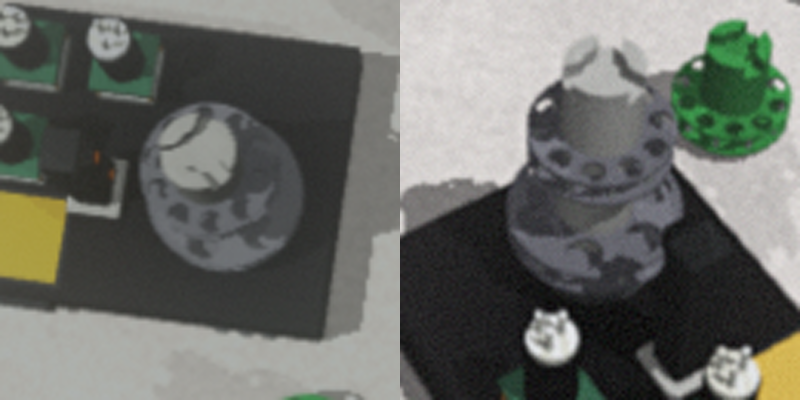

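View pics/g10.png

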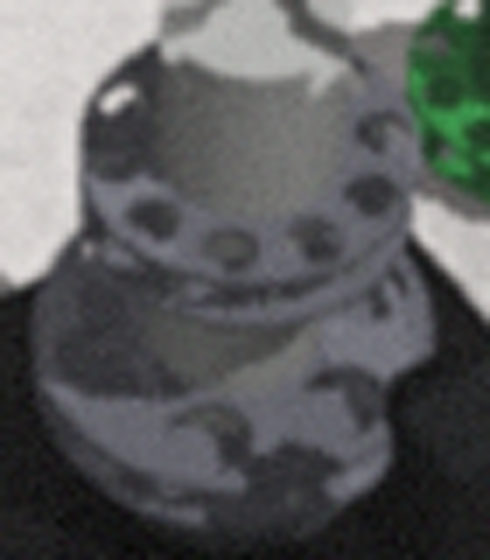

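View pics/g9.png

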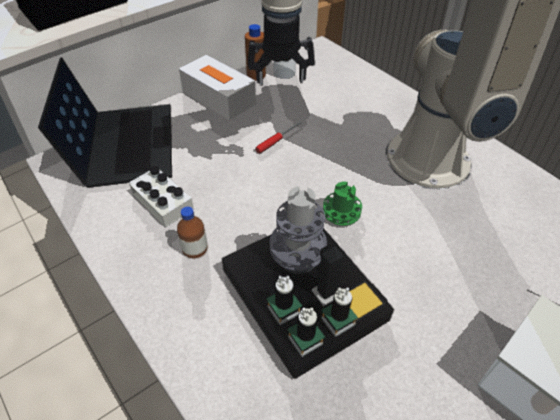

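Run:
```python
from h import *
from rig import ticket
f,g=pickle.load(open('p5.pkl','rb'))
print(tri(f,(204.4,159.4),g,(301.6,196.1)))
print(ticket.sign_off())
```

```text
(array([560.79647362,  62.54860139, 256.27950445]), np.float64(1.513333167284796))
the job is handed in; nothing more can be done
None
```

I put both tiers back on the drive, the six-hole tier first and the ten-hole tier on top of it. The job was handed in at about 26.5 s of the 72 s allowed.

**Method:** I read each tier's lug angle and the drive's notch angle from the pictures, gripped each hub twice at right angles to centre it, and lowered each one slowly while watching the wrist force. Both tiers went straight into the notches, so I never had to turn them to search.

**Seating:** The lower tier met resistance only at its home height (lug tips at about 80 mm). The upper tier did the same at about 165 mm. Peak pressure was about 12 N on each.

**Final pictures:** The stack stands upright with no visible gap. The screwdriver, bottle, vial rack and green look-alike appear where they were. The gripper is open and clear of everything.

**What disagreed:**
- **Top rim check:** Two-camera triangulation put the top rim at about (561, 63, 256 mm), against an expected (562, 64, 260 mm). A gap would have made it read high, so I put this down to the hand-read pixels and the camera calibration. The contact heights are the firmer evidence.
- **Drive position:** My first estimate, from the console's edges, was about 6 mm off in x and 3 mm in y. I used the triangulated position of the drive disc instead.
- **Top camera:** It read about 2 mm low in y compared with the robot.

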